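Put the tool drawer back behind the sash

TASK

Close up the salon tool cabinet: lift its sash by the bar handle until the hidden catch holds it up by itself and take your hand off, push the loaded tool drawer fully home past its detent, then lower the sash by its handle until it is fully shut. Never let the sash drop, and leave everything else where it stands.

Things in the scene. Friction and masses are not known exactly. Their poses are not given: they have to be found in the camera images.
- cabinet: white bench-top tool cabinet, clear roof and back, 320 wide (y), 225 deep, 170 high, fixed to the table. Origin: centre of its front face at table height; its x axis points from the front into the cabinet, z up. Two upright posts, 300 high, 36 deep, at its front corners (y = +-130 to 162 mm) guide the sash; nothing joins them above.
- sash (a joint): height of the sash in m: 0 = shut, 0.115 = upper stop. Clear pane 256 x 98 mm, lower edge 62 mm above the table when shut; 0.5 kg, slides down if let go unless parked on the catch hidden in a post. The catch lies anywhere from 0.07 to 0.11: on the way up it resists by some 7 N over 8 mm, then lifts the sash over the next 8 mm; let go just past that, it rests there. A 5 N pull down frees it.
- sash_bar (a point): centre of the sash's handle, a straight square aluminium bar 16 x 16 mm, 140 long along the cabinet's y axis, on two feet (at y = +-64 mm) 35 mm clear above the sash; 205 mm above the table when shut, 12 mm behind the front face. Can be pinched from above, fingers before and behind it. The cabinet's roof behind it is 170 mm high.
- drawer (a joint): how far the drawer is out in m: 0 = fully home; slides along the cabinet's -x axis under the sash. A spring detent in the last 15 mm resists with about 9 N, then draws it in. Its upright tool rack (top 122 mm above the table, 25 to 55 mm behind the drawer's front face) is taller than the slot under the shut sash: it enters only with the sash raised more than 62 mm.
- drawer_pull (a point): centre of the drawer's pull, a round bar 14 mm thick, 130 long along the cabinet's y axis, 45 mm above the table, 40 mm out from the drawer's front (316 wide, 8 to 58 mm high), 58 mm before the cabinet's front face when home; push it along the cabinet's x axis.
- bottle: white bottle, 64 mm wide, 190 high; a bystander, origin at its underside
- jar: squat jar, 72 mm wide, 80 high; a bystander, origin at its underside
- bowl: black tint bowl, 140 mm wide, 60 high; a bystander, origin at its underside
- comb: flat comb, 190 mm long, 6 high; a bystander, origin at its underside
- tin: flat steel tin, 45 x 110 x 35 mm, standing on the cabinet's clear roof; a bystander, origin at its underside
- tint_brush: tint brush lying down, 180 mm long; a bystander, origin at its underside
- clip: black hair clip, 90 mm long, 18 high; a bystander, origin at its underside

How it is judged:
On the way, in this order (a step that is already met when the one before it is completed fails the run):
1. the sash stands on its catch, raised more than 62 mm, with the hand away from its handle (over 70 mm) and the drawer still out (value of joint sash above 0.062 m and velocity of joint sash between -0.02 and 0.02 m/s and distance between the grasp point and sash_bar above 0.07 m and value of joint drawer above 0.02 m), for 0.3 s.
2. the drawer is fully home, within 4 mm, while the sash still stands up (value of joint drawer below 0.004 m and value of joint sash above 0.062 m), for 0.2 s.
At the end, for the whole second after the job is handed in: The sash is fully down and the drawer fully home, each within 4 mm, both at rest, and nothing else has been moved by more than 30 mm (value of joint each of sash, drawer below 0.004 m and velocity of joint sash between -0.02 and 0.02 m/s and velocity of joint drawer between -0.02 and 0.02 m/s); the robot touches nothing.
It fails at once if the sash drops (falls faster than 0.5 m/s) (velocity of joint sash below -0.5 m/s).
It fails at once if something else on the bench is moved by more than 30 mm (distance of any of bottle, jar, bowl, comb, tin, tint_brush, clip from where it was at the start of the episode above 0.03 m).
It also fails if it takes over 72 s, if anything falls off the work surface, if the arm or the gripper's body presses on something with over 40 N, if the wrist force passes 120 N, or if a joint passes its speed limit or range.

ROBOT

A 6-joint arm with a two-finger parallel gripper is mounted at the origin on the work surface. World frame = base frame: x ahead of the robot, y to its left, z up, the work surface at z = 0. Lengths are in m, angles in rad, forces in N, time in s.
With the tool pointing down it reaches from about 0.3 to 0.775 m from the base axis. Payload 14.6 kg.
Tool frame: the origin (TCP) lies midway between the tips of the shut fingers; the grasp point (between the pads) lies 19 mm behind it (ctrl.pinch_z is the z of the grasp point in the tool frame, in m); z points along the fingers, y is the line along which they close (so a half turn about z gives the same grasp; the last joint's range is limited). The gripper opens to 94 mm and grips with 3 to 60 N. Pads are 16 mm wide; open, the fingers measure 119 mm over their backs; the gripper's body (75 mm by 177 mm) begins 78 mm behind the grasp point.
Start: joints at [-0.067, 0.3, 1.521, -0, 1.321, -0.067], TCP at [0.55, -0, 0.205] pointing down, gripper open.
Joint ranges: [-3.03, 3.03], [-0.79, 2.21], [0.23, 2.52], [-1.04, 4.18], [0, 3.07], [-2.55, 2.55]. Speed limits (rad/s): [2.22, 2.22, 2.57, 3.14, 3.14, 3.14].

INTERFACE

Orientations are given as [roll, pitch, yaw] about the fixed x, y, z axes, in that order (R = Rz(yaw) Ry(pitch) Rx(roll)).
In Python, from station import ctrl, camera, ticket gives the robot as it stands. The module is installed in compiled form; this text tells all that it offers.
- The arm moves only by the shell command python3 -m inch 'ROWS' [FORCE]. ROWS is text: rows parted by semicolons, each of 7 numbers parted by spaces: the opening, from -1 (shut) to 1 (fully open), then the shift along the tool's x, y, z in units of 0.03 m (1.0 is 0.03 m), then the turn, a rotation vector about the tool's x, y, z in units of 10 degrees (1.0 is 10 degrees). In form: grip dx dy dz rx ry rz; .... A call has 1 to 10 rows; each row shifts and turns the commanded pose from where the row before left it, along the tool's axes as they then stand; what a row does not reach is not made up. A row lasts 1/8 s, in which the tool goes at most 62.5 mm and 10.7 degrees, less where a joint would pass 70% of its speed; a pose out of reach is approached as far as the arm can. A call with a number of a shift or a turn outside -1 to 1 is refused whole. A call with a gripper value outside its range is refused whole. The fingers move at their own pace and stop on an object; FORCE is the grip in N (left out, the last holds). Time passes only in rows, so rows that do not move let the fingers close. It gives the time, the measured TCP pose, the force, the opening and the grip force at its end, in the units of the state.
- ctrl.get_obs(): the state, without advancing time (a new reading comes with each control period).
- camera(name): name is "scene" or "side" or "wrist"; returns a dict with "img" (400x640x3 uint8, blue, green, red), "range_z" (400x640 float32, m along the optical axis (not along the pixel's ray), 0 where there is no reading), "intrinsics" (3x3 intrinsics, pixels), "view" (4x4, takes a point from world to camera coordinates). Camera axes: x right, y down, z forward; pixel columns grow to the right and rows downward; lengths in m; the calibration is good to about 2 mm. A picture is of the moment at which its call begins.
- ticket.hand_in(): hands the job in; it is judged then, once.
The state is a dict: "time_s": time; "qpos": joint angles; "joint_vel": joint speeds; "tau": joint torques, N m; "ee_pos": TCP position; "eef_rot": TCP orientation; "force": force on the tool from outside, world axes, zero at the start; "moment": the same for the moment, N m; "grip_width": finger opening in m; "grip_force": force on a finger pad.
Only numpy, scipy, OpenCV 4.12 (cv2) and the standard library are available. Lean on these libraries where they do the work, as an engineer would, in place of code of your own. Each camera call takes 0.05 s, during which the arm holds its last target. There are 200 camera calls.

## Working session

There is one attempt and no reset: what is moved stays moved. The work goes in short steps, Python scripts to look and compute and a shell command to move; the robot and the scene stay as the last step left them, time stands still between calls to the robot, and variables do not carry over. Pictures are saved under pics/ and viewed, at most 10 in all, crops included, and the job is handed in when it is done.

```bash
mkdir -p pics; cat > h.py <<'E'
import numpy as np,cv2
from station import ctrl,camera
def pt(c,u,v,z=None):
    K=c["intrinsics"];V=np.linalg.inv(c["view"])
    r=np.linalg.inv(K)@[u,v,1]
    if z is None: p=r*c["range_z"][int(v),int(u)]; return (V@[*p,1])[:3]
    d=V[:3,:3]@r;o=V[:3,3];return o+d*(z-o[2])/d[2]
E
python3 - <<'E'
from h import *
for n in ("scene","side"):
    c=camera(n);cv2.imwrite(f"pics/{n}0.png",c["img"]);np.savez(f"{n}0.npz",**c)
print(ctrl.get_obs(),ctrl.pinch_z)
E
```

```text
{'time_s': 0.1, 'qpos': array([-6.66387024e-02,  3.00402566e-01,  1.52151197e+00, -3.62186467e-06,
        1.32069460e+00, -6.66000944e-02]), 'joint_vel': array([-0.00079949, -0.00032665, -0.00062609, -0.00014677, -0.00093527,
       -0.00049865]), 'tau': array([ 1.84928511e-03, -5.32644153e+01, -3.53284299e+01,  7.10431044e-02,
        2.34944851e-02, -7.30603051e-05]), 'ee_pos': array([ 5.49768400e-01, -9.71518589e-06,  2.04953157e-01]), 'eef_rot': array([-3.14057819e+00, -6.41471844e-05,  1.57075858e+00]), 'force': array([ 0.50352072, -0.16173283, -0.14297203]), 'moment': array([ 0.02388482, -0.03843001,  0.02561768]), 'grip_force': 0.0, 'grip_width': 0.09380255447645924} -0.0188
```

View pics/scene0.png

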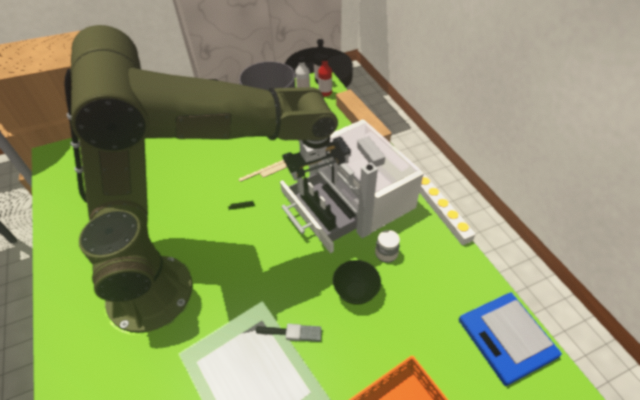

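View pics/side0.png

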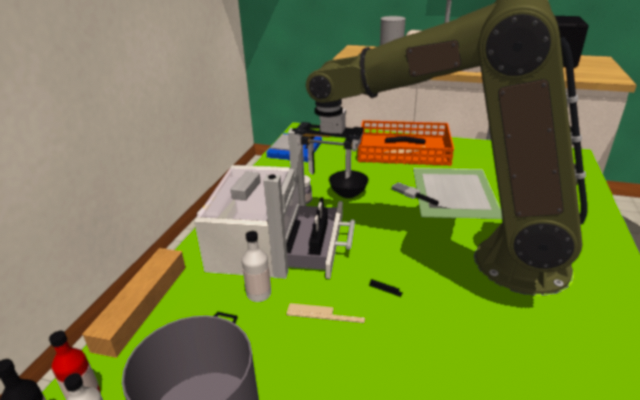

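The scene view shows the cabinet around (360,180), with one post top at (368,168) and the drawer pull from about (285,208) to (312,240). The gripper partly hides it. The side view shows post tops near (273,178) and (296,135), and the pull near (345,235).

```bash
python3 - <<'E'
import cv2,numpy as np
a=cv2.imread("pics/scene0.png")[110:260,270:430];b=cv2.imread("pics/side0.png")[120:280,190:370]
cv2.imwrite("pics/a1.png",cv2.resize(a,None,fx=4.0,fy=4.0,interpolation=cv2.INTER_CUBIC))
cv2.imwrite("pics/b1.png",cv2.resize(b,None,fx=3.7,fy=3.7,interpolation=cv2.INTER_CUBIC))
E
```

```text
(no output)
```

View pics/a1.png

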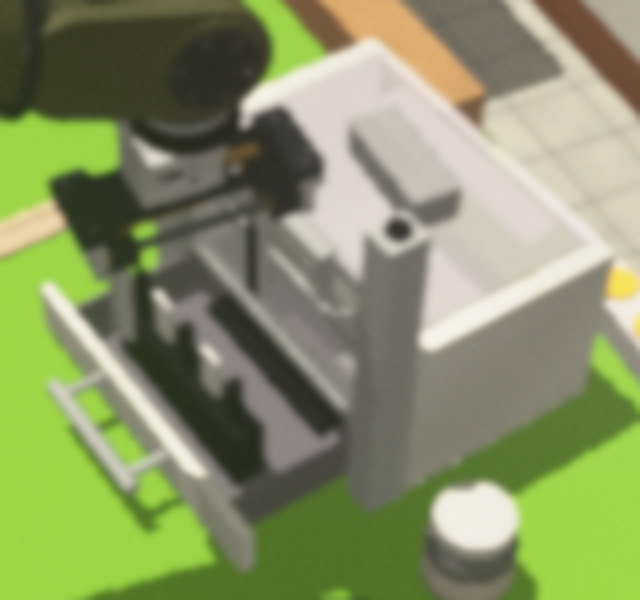

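View pics/b1.png

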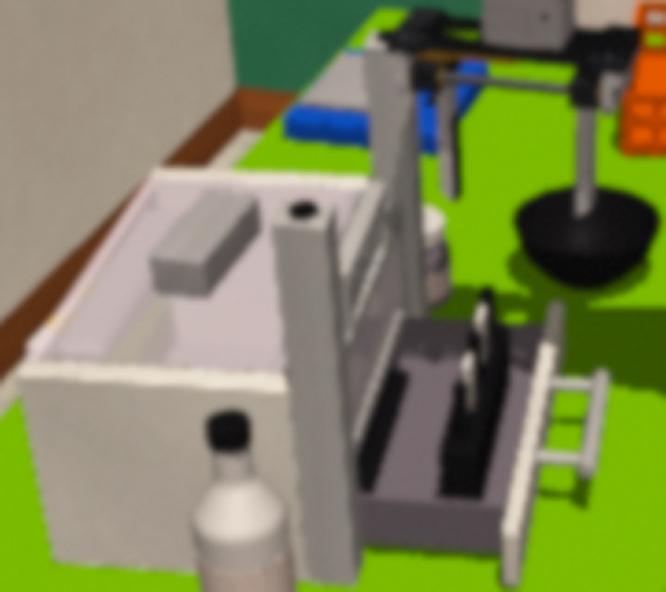

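Scene crop: the near post's hole is at crop (397,230), and the pull ends are at (55,385) and (130,487). Side crop: the other post's hole is at (302,209), and the pull ends are at (603,374) and (590,470).

```bash
python3 - <<'E'
from h import *
S=dict(np.load("scene0.npz"));D=dict(np.load("side0.npz"))
s=lambda x,y:(270+x/4,110+y/4)
d=lambda x,y:(190+x/3.7,120+y/3.7)
np.set_printoptions(precision=4,suppress=True)
A=pt(S,*s(397,230),.3);B=pt(D,*d(302,209),.3)
print("posts",A,B,"sep",np.linalg.norm(A-B))
p=[pt(S,*s(57,385),.045),pt(S,*s(130,485),.045)];print("pull S",*p)
q=[pt(D,*d(603,374),.045),pt(D,*d(590,470),.045)];print("pull D",*q, "farpost",pt(D,*d(388,40),.3))
ly=(B-A)[:2];ly/=np.linalg.norm(ly);print("yaw",np.arctan2(-ly[0],ly[1]))
R=np.array([[ly[1],ly[0]],[-ly[0],ly[1]]]) # cols: x axis,(y axis)
C=(A+B)[:2]/2-R[:,0]*.018;print("cab origin",C, "bar",C+R[:,0]*.012)
for r in p+q: print((r[:2]-C)@R)
# tool offset clearance and objects, tin
print("tin top",pt(D,*d(205,200)),(pt(D,*d(205,235))[:2]-C)@R, "bowl rim",pt(S,356,283),"jar",pt(S,388,238),"bottle",pt(D,252,237))
# cloud check: pull from depth
for c in (S,D):
    v,u=np.mgrid[0:400,0:640];z=c["range_z"];P=np.linalg.inv(c["intrinsics"])@np.stack([u.ravel()*z.ravel(),v.ravel()*z.ravel(),z.ravel()])
    W=(np.linalg.inv(c["view"])@np.vstack([P,np.ones(P.shape[1])]))[:3].T[z.ravel()>0]
    L=np.c_[(W[:,:2]-C)@R,W[:,2]]
    for nm,lo,hi in(("posttop",[-.05,-.2,.29],[.08,.2,.31]),("bar",[-.02,-.08,.195],[.05,.08,.22]),("pull",[-.3,-.08,.035],[-.05,.08,.056]),("dfront",[-.3,-.17,.05],[-.05,.17,.064]),("roofedge",[.05,-.2,.15],[.3,.2,.18]),("tin",[.05,-.12,.18],[.25,.12,.23])):
        m=L[np.all((L>lo)&(L<hi),1)]
        if len(m):print(nm,len(m),np.percentile(m,[5,50,95],axis=0).tolist())
E
```

```text
posts [ 0.6755 -0.07    0.3   ] [0.6296 0.2145 0.3   ] sep 0.2882274138684214
pull S [0.4715 0.1081 0.045 ] [ 0.487  -0.0125  0.045 ]
pull D [ 0.4822 -0.0197  0.045 ] [0.4618 0.1086 0.045 ] farpost [ 0.6693 -0.0644  0.3   ]
yaw 0.16024002953066296
cab origin [0.6348 0.0694] bar [0.6466 0.0713]
[-0.155   0.0643]
[-0.159  -0.0573]
[-0.1648 -0.0636]
[-0.1645  0.0664]
tin top [0.782  0.0563 0.2054] [0.1296 0.0139] bowl rim [ 0.5675 -0.2284  0.0053] jar [ 0.7027 -0.1686  0.0788] bottle [0.6474 0.3163 0.1897]
posttop 175 [[-0.045164996876227846, -0.1614602882734808, 0.29142329474393225], [0.010380362170163984, -0.14751373652009356, 0.30045437783189577], [0.03242302280297485, -0.062126926080327924, 0.3087894849234534]]
bar 111 [[0.010272979931819404, -0.06929842088731364, 0.19998160235334972], [0.014501380776370275, -0.04616219688280404, 0.2110286979634921], [0.023084462180885973, 0.010672229271874091, 0.2160619892526066]]
pull 398 [[-0.16388921611315418, -0.06598197647856276, 0.03690064749520959], [-0.12127105640941474, -0.005037718271079588, 0.049599366805618605], [-0.07864303631346596, 0
[... 1221 characters left out ...]
3874246], [-0.0828195018599466, 0.06743013906310262, 0.05521479593884775]]
dfront 493 [[-0.16111116178519883, -0.12152791070519917, 0.050612148185049464], [-0.11390584220205628, 0.04358229509433929, 0.05604803330502928], [-0.06361269879681723, 0.1458878908198476, 0.06078648978261524]]
roofedge 3081 [[0.06382299268027099, -0.13980155710421338, 0.15720765762450684], [0.14627627009396596, 0.07848653783403603, 0.16867136727724075], [0.22231538539177698, 0.16000395828723513, 0.17130482064581376]]
tin 510 [[0.11035442705888474, -0.04758087114419935, 0.18228552617668226], [0.13093113795224914, 0.014265727938441823, 0.2022027628868141], [0.15836431285731561, 0.0516963967805645, 0.20545763884651463]]
```

```bash
python3 -m inch '1 0 0 -1 0 0 0; 1 0 0 -1 0 0 0; 1 .6 .8 0 0 0 0; 1 .6 .8 0 0 0 0; 1 .6 .8 0 0 0 0; 1 .58 .83 0 0 0 0; 1 0 0 0 0 0 -.92; 1 0 0 0 0 0 0' 30
python3 - <<'E'
from h import *
c=camera("wrist");cv2.imwrite("pics/w1.png",c["img"])
C=np.array([.6348,.0694]);R=np.array([[np.cos(.1602),-np.sin(.1602)],[np.sin(.1602),np.cos(.1602)]])
for n in("wrist","side"):
    c=camera(n)
    v,u=np.mgrid[0:400,0:640];z=c["range_z"];P=np.linalg.inv(c["intrinsics"])@np.stack([u.ravel()*z.ravel(),v.ravel()*z.ravel(),z.ravel()])
    W=(np.linalg.inv(c["view"])@np.vstack([P,np.ones(P.shape[1])]))[:3].T[z.ravel()>0]
    L=np.c_[(W[:,:2]-C)@R,W[:,2]]
    m=L[np.all((L>[-.02,-.08,.200])&(L<[.05,.08,.22]),1)]
    if len(m):
        t=m[m[:,2]>np.median(m[:,2])-.002];print(n,len(t),np.percentile(t,[5,50,95],axis=0).round(4).tolist())
o=ctrl.get_obs();print((o["ee_pos"][:2]-C)@R,o["ee_pos"],o["eef_rot"])
E
```

```text
time_s: 1.1
ee_pos: [0.6468, 0.0715, 0.2648]
eef_rot: [-3.14, -0.0, 1.731]
force: [0.2, 1.3, 0.2]
grip_width: 0.0942
grip_force: 0.0
wrist 4246 [[0.0117, -0.0506, 0.2115], [0.0184, 0.011, 0.2129], [0.0254, 0.0637, 0.2141]]
side 125 [[0.0083, -0.0597, 0.2097], [0.0143, 0.0006, 0.2117], [0.0216, 0.0602, 0.2142]]
[ 0.0120663  -0.00012789] [0.6467322  0.07119851 0.26550478] [-3.14155504e+00 -1.23641247e-05  1.72800883e+00]
```

View pics/w1.png

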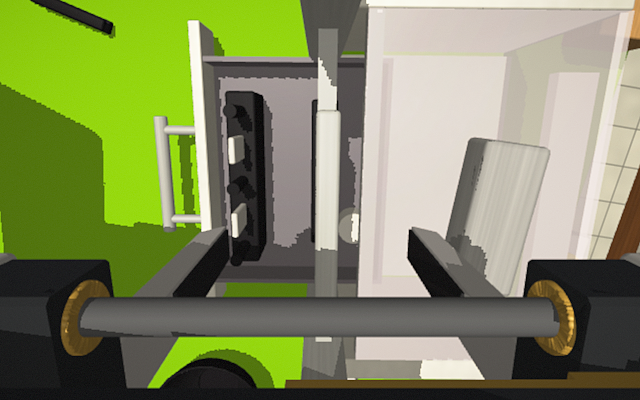

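The wrist view shows the sash bar running vertically at columns 316–340, parallel to the pads and clear of both fingers. It lies about 5 mm behind the gripper's centre, so I'll shift and descend.

```bash
python3 -m inch '1 .1 .17 0 0 0 0; 1 0 0 .9 0 0 0; 1 0 0 .9 0 0 0; 1 0 0 .8 0 0 0; 0 0 0 0 0 0 0; -.4 0 0 0 0 0 0; -.6 0 0 0 0 0 0; -.6 0 0 0 0 0 0' 10; python3 -m inch '-.75 0 0 0 0 0 0;-.75 0 0 0 0 0 0;-1 0 0 0 0 0 0;-1 0 0 0 0 0 0;-1 0 0 0 0 0 0'
```

```text
time_s: 2.25
ee_pos: [0.6517, 0.0752, 0.1882]
eef_rot: [3.141, 0.0, 1.731]
force: [-0.4, 0.7, 0.4]
grip_width: 0.0573
grip_force: 0.0
time_s: 2.88
ee_pos: [0.652, 0.0752, 0.1875]
eef_rot: [3.14, 0.0, 1.731]
force: [4.2, 2.2, -1.5]
grip_width: 0.0158
grip_force: 10.0
```

```bash
python3 -m inch '-1 0 .02 0 0 0 0;-1 0 0 0 0 0 0;-1 0 0 -.4 0 0 0;-1 0 0 -.4 0 0 0;-1 0 0 -.4 0 0 0;-1 0 0 -.4 0 0 0;-1 0 0 -.4 0 0 0;-1 0 0 0 0 0 0' 40; for i in 1; do python3 -m inch '-1 0 0 -.1 0 0 0;-1 0 0 0 0 0 0'; done
```

```text
time_s: 3.88
ee_pos: [0.652, 0.0753, 0.2486]
eef_rot: [3.141, 0.0, 1.731]
force: [0.2, -0.3, -4.7]
grip_width: 0.0154
grip_force: 40.0
time_s: 4.12
ee_pos: [0.652, 0.0753, 0.2503]
eef_rot: [-3.141, -0.0, 1.731]
force: [1.2, 0.6, -4.0]
grip_width: 0.0159
grip_force: 40.0
```

```bash
f(){ grep -E 'ee_pos|force: \[' | tr '\n' ' '; echo; }
python3 -m inch '-1 0 0 -.1 0 0 0;-1 0 0 0 0 0 0'|f
python3 -m inch '-1 0 0 -.1 0 0 0;-1 0 0 0 0 0 0'|f
python3 -m inch '-1 0 0 -.1 0 0 0;-1 0 0 0 0 0 0'|f
python3 -m inch '-1 0 0 -.1 0 0 0;-1 0 0 0 0 0 0'|f
python3 -m inch '-1 0 0 -.1 0 0 0;-1 0 0 0 0 0 0'|f
python3 -m inch '-1 0 0 -.1 0 0 0;-1 0 0 0 0 0 0'|f
```

```text
ee_pos: [0.652, 0.0753, 0.2537] force: [1.1, 0.2, -4.4] 
ee_pos: [0.652, 0.0753, 0.256] force: [2.1, -0.2, -9.4] 
ee_pos: [0.652, 0.0753, 0.2595] force: [2.6, -0.0, -10.9] 
ee_pos: [0.652, 0.0753, 0.2634] force: [-1.6, 0.4, -4.7] 
ee_pos: [0.652, 0.0753, 0.2666] force: [-2.2, 1.0, -1.5] 
ee_pos: [0.652, 0.0753, 0.2694] force: [-4.3, 1.3, 1.8]
```

```bash
f(){ grep -E 'ee_pos|force: \[' | tr '\n' ' '; echo; }
python3 -m inch '-1 0 0 -.05 0 0 0;-1 0 0 0 0 0 0'|f
```

```text
ee_pos: [0.652, 0.0753, 0.2704] force: [-3.7, 1.8, 0.9]
```

```bash
f(){ grep -E 'time|ee_pos|force: \[|width' | tr '\n' ' '; echo; }
python3 -m inch '-1 0 0 -.02 0 0 0;-1 0 0 0 0 0 0;-1 0 0 0 0 0 0' 4|f
python3 -m inch '-.4 0 0 0 0 0 0;-.2 0 0 0 0 0 0;.3 0 0 0 0 0 0;.6 0 0 0 0 0 0;.6 0 0 0 0 0 0;.6 0 0 0 0 0 0'|f
python3 - <<'E'
from h import *
C=np.array([.6348,.0694]);R=np.array([[np.cos(.1602),-np.sin(.1602)],[np.sin(.1602),np.cos(.1602)]])
c=camera("side")
v,u=np.mgrid[0:400,0:640];z=c["range_z"];P=np.linalg.inv(c["intrinsics"])@np.stack([u.ravel()*z.ravel(),v.ravel()*z.ravel(),z.ravel()])
W=(np.linalg.inv(c["view"])@np.vstack([P,np.ones(P.shape[1])]))[:3].T[z.ravel()>0]
L=np.c_[(W[:,:2]-C)@R,W[:,2]]
m=L[np.all((L>[-.01,.035,.20])&(L<[.04,.066,.34]),1)]
print(len(m),np.histogram(m[:,2],14,(.2,.34))[0])
E
```

```text
time_s: 6.25 ee_pos: [0.652, 0.0753, 0.2706] force: [-3.3, 0.7, 1.3] grip_width: 0.0157 
time_s: 7.0 ee_pos: [0.652, 0.0752, 0.2705] force: [0.9, 0.2, 0.2] grip_width: 0.0726 
93 [12  8  4  8 14  1  1  2  6 37  0  0  0  0]
```

```bash
python3 -m inch '.6 0 0 -1 0 0 0;.6 0 0 -1 0 0 0;.6 0 -.93 0 0 0 0;0 0 -.93 0 0 0 0;-1 0 -.93 0 0 0 0;-1 0 -.93 0 0 0 0;-1 0 -.93 0 0 0 0;-1 0 -.93 0 0 0 0;-1 0 -.93 0 0 0 0;-1 0 -.93 0 0 0 0'
python3 - <<'E'
from h import *
D=dict(np.load("side0.npz"));print("clip",pt(D,370,283,.01),pt(D,402,294,.01))
c=camera("side");cv2.imwrite("pics/s2.png",cv2.resize(c["img"][80:320,160:480],None,fx=2.4,fy=2.4))
E
```

```text
time_s: 8.3
ee_pos: [0.4308, 0.0395, 0.3307]
eef_rot: [3.141, 0.0, 1.731]
force: [-0.5, 0.3, 0.0]
grip_width: 0.0087
grip_force: 0.0
clip [0.38405738 0.20057654 0.01      ] [0.29787252 0.22026716 0.01      ]
```

View pics/s2.png

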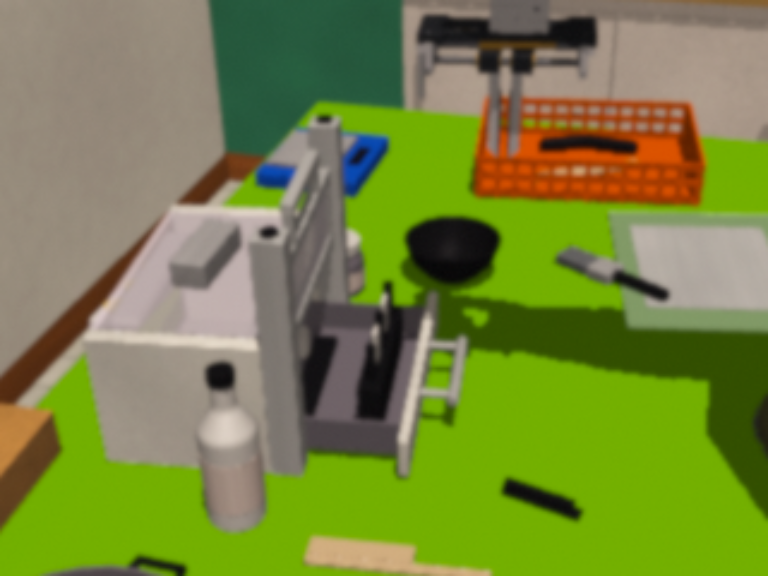

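The sash stands raised on its own, with the bar around crop (300,190), and the drawer is still out. The clip and the other bystanders are clear of the way down.

```bash
f(){ grep -E 'time|ee_pos|rot|force: \[' | tr '\n' ' '; echo; }
python3 -m inch '-1 0 0 .95 0 0 1;-1 0 0 .95 0 0 1;-1 0 0 .95 0 0 1;-1 0 0 .95 0 0 1;-1 0 0 .95 0 0 1;-1 0 0 .95 0 0 1;-1 0 0 .95 0 0 1;-1 0 0 .95 0 0 1;-1 0 0 .95 0 0 1;-1 0 0 .95 0 0 0'|f
python3 -m inch '-1 0 0 .27 0 0 0;-1 0 0 0 0 0 0'|f
```

```text
time_s: 9.6 ee_pos: [0.432, 0.0396, 0.0448] eef_rot: [3.142, -0.001, 0.158] force: [0.6, 0.0, 0.0] 
time_s: 9.85 ee_pos: [0.4319, 0.0396, 0.0377] eef_rot: [-3.142, 0.0, 0.161] force: [1.0, -0.1, 0.3]
```

```bash
f(){ grep -E 'time|ee_pos|force: \[' | tr '\n' ' '; echo; }
python3 -m inch '-1 .5 0 0 0 0 0;-1 .5 0 0 0 0 0;-1 .5 0 0 0 0 0;-1 .5 0 0 0 0 0;-1 .5 0 0 0 0 0;-1 .5 0 0 0 0 0;-1 .5 0 0 0 0 0;-1 0 0 0 0 0 0'|f
python3 -m inch '-1 .25 0 0 0 0 0;-1 .1 0 0 0 0 0;-1 0 0 0 0 0 0'|f
python3 -m inch '-1 .15 0 0 0 0 0;-1 .1 0 0 0 0 0;-1 0 0 0 0 0 0'|f
python3 -m inch '-1 .1 0 0 0 0 0;-1 0 0 0 0 0 0'|f
```

```text
time_s: 10.85 ee_pos: [0.5363, 0.0565, 0.0385] force: [-1.0, -0.6, -0.1] 
time_s: 11.22 ee_pos: [0.5458, 0.0581, 0.0375] force: [0.0, -0.8, 0.9] 
time_s: 11.6 ee_pos: [0.5528, 0.0592, 0.0374] force: [-5.2, -0.8, 2.9] 
time_s: 11.85 ee_pos: [0.5557, 0.0596, 0.0374] force: [-6.0, -0.6, 4.1]
```

```bash
f(){ grep -E 'time|ee_pos|force: \[' | tr '\n' ' '; echo; }
python3 -m inch '-1 .1 0 0 0 0 0;-1 0 0 0 0 0 0'|f
python3 -m inch '-1 .1 0 0 0 0 0;-1 0 0 0 0 0 0'|f
python3 -m inch '-1 .1 0 0 0 0 0;-1 0 0 0 0 0 0'|f
```

```text
time_s: 12.1 ee_pos: [0.5591, 0.0602, 0.0374] force: [-2.2, -1.6, 1.2] 
time_s: 12.35 ee_pos: [0.5625, 0.0608, 0.0375] force: [-0.3, -0.5, 0.0] 
time_s: 12.6 ee_pos: [0.5653, 0.0612, 0.0374] force: [-0.4, -0.1, 0.0]
```

```bash
f(){ grep -E 'time|ee_pos|force: \[' | tr '\n' ' '; echo; }
python3 -m inch '-1 .1 0 0 0 0 0;-1 0 0 0 0 0 0'|f
python3 -m inch '-1 .07 0 0 0 0 0;-1 0 0 0 0 0 0'|f
python3 - <<'E'
from h import *
C=np.array([.6348,.0694]);R=np.array([[np.cos(.1602),-np.sin(.1602)],[np.sin(.1602),np.cos(.1602)]])
for n in("side","scene"):
    c=camera(n)
    v,u=np.mgrid[0:400,0:640];z=c["range_z"];P=np.linalg.inv(c["intrinsics"])@np.stack([u.ravel()*z.ravel(),v.ravel()*z.ravel(),z.ravel()])
    W=(np.linalg.inv(c["view"])@np.vstack([P,np.ones(P.shape[1])]))[:3].T[z.ravel()>0]
    L=np.c_[(W[:,:2]-C)@R,W[:,2]]
    for y0,y1 in((.03,.062),(-.062,-.03),(.08,.15),(-.15,-.08)):
        m=L[np.all((L>[-.2,y0,.03])&(L<[.0,y1,.055]),1)];print(n,y0,len(m),np.histogram(m[:,0],20,(-.1,0))[0])
E
```

```text
time_s: 12.85 ee_pos: [0.5668, 0.0615, 0.0373] force: [-9.9, -1.9, 6.5] 
time_s: 13.1 ee_pos: [0.5671, 0.0616, 0.0373] force: [-25.4, -4.7, 17.1] 
side 0.03 86 [ 0  0  0  0  0  0  0  3 12 13  8  8  4  8  6  5  3 16  0  0]
side -0.062 31 [ 0  0  0  0  0  0  0  0  0  1  1  1  4  4  2  4  3 10  0  1]
side 0.08 46 [ 0  0  0  0  0  0  0  0  0  0  0  0  0  0  0  0  0 43  2  1]
side -0.15 0 [0 0 0 0 0 0 0 0 0 0 0 0 0 0 0 0 0 0 0 0]
scene 0.03 2 [0 0 0 0 0 0 0 0 0 0 0 0 0 0 0 0 0 0 2 0]
scene -0.062 90 [ 0  0  0  0  0  0  0  0 12 14 11  5  4  4  4  4  7 15  7  3]
scene 0.08 0 [0 0 0 0 0 0 0 0 0 0 0 0 0 0 0 0 0 0 0 0]
scene -0.15 66 [ 0  0  0  0  0  0  0  0  0  0  0  0  0  0  0  0  0 55 11  0]
```

```bash
f(){ grep -E 'time|ee_pos|rot|force: \[' | tr '\n' ' '; echo; }
python3 -m inch '-1 -.1 0 0 0 0 0;-1 -.95 0 0 0 0 0;-1 -.95 0 0 0 0 0;-1 -1 0 0 0 0 0'|f
python3 -m inch '-1 0 0 -1 0 0 -1;-1 0 0 -1 0 0 -1;-1 0 0 -1 0 0 -1;-1 0 0 -1 0 0 -1;-1 0 0 -1 0 0 -1;-1 0 0 -1 0 0 -1;-1 0 0 -1 0 0 -1;0 0 0 -1 0 0 -1;.6 0 0 -1 0 0 -1;1 0 0 -1 0 0 0'|f
python3 -m inch '1 0 0 0 0 0 0'|f
```

```text
time_s: 13.7 ee_pos: [0.4805, 0.0475, 0.0375] eef_rot: [3.142, -0.0, 0.161] force: [-0.4, 0.1, 0.3] 
time_s: 14.95 ee_pos: [0.4812, 0.0476, 0.3386] eef_rot: [3.141, 0.0, 1.734] force: [0.7, -0.2, -0.6] 
time_s: 15.08 ee_pos: [0.4817, 0.0476, 0.3393] eef_rot: [3.138, 0.0, 1.731] force: [0.9, 0.4, -1.2]
```

```bash
f(){ grep -E 'time|ee_pos|rot|force: \[' | tr '\n' ' '; echo; }
python3 -m inch '1 0 .96 0 0 0 0;1 0 .96 0 0 0 0;1 0 .96 0 0 0 0;1 0 .96 0 0 0 0;1 0 .96 0 0 0 0;1 0 .95 0 0 0 0;1 0 0 0 0 0 0'|f
python3 - <<'E'
from h import *
c=camera("wrist");cv2.imwrite("pics/w2.png",c["img"])
C=np.array([.6348,.0694]);R=np.array([[np.cos(.1602),-np.sin(.1602)],[np.sin(.1602),np.cos(.1602)]])
v,u=np.mgrid[0:400,0:640];z=c["range_z"];P=np.linalg.inv(c["intrinsics"])@np.stack([u.ravel()*z.ravel(),v.ravel()*z.ravel(),z.ravel()])
W=(np.linalg.inv(c["view"])@np.vstack([P,np.ones(P.shape[1])]))[:3].T[z.ravel()>0]
L=np.c_[(W[:,:2]-C)@R,W[:,2]]
m=L[np.all((L>[-.02,0.02,.26])&(L<[.05,.065,.32]),1)];print(len(m),np.percentile(m,[5,50,95],axis=0))
E
```

```text
time_s: 15.95 ee_pos: [0.6523, 0.0753, 0.3347] eef_rot: [-3.138, -0.0, 1.731] force: [-0.5, 0.3, 0.3] 
1945 [[0.01165023 0.02237109 0.2940385 ]
 [0.01898452 0.04331829 0.29613418]
 [0.02614943 0.06282515 0.29734808]]
```

View pics/w2.png

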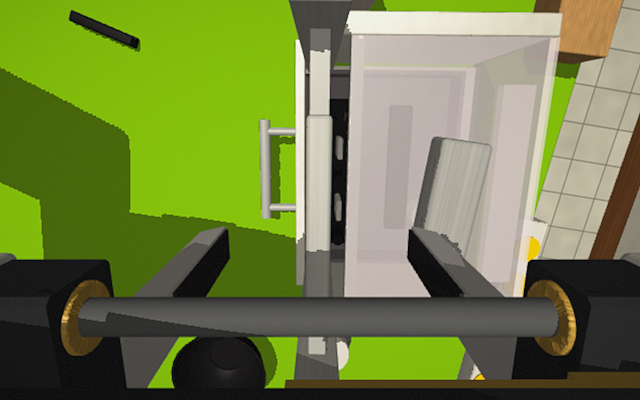

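The drawer is home and the bar is centred between the fingers at column 320. I'll regrasp and lower.

```bash
f(){ grep -E 'time|ee_pos|width|force: \[' | tr '\n' ' '; echo; }
python3 -m inch '1 0 0 .7 0 0 0;1 0 0 .7 0 0 0;1 0 0 .73 0 0 0;0 0 0 0 0 0 0;-.4 0 0 0 0 0 0;-.75 0 0 0 0 0 0;-1 0 0 0 0 0 0;-1 0 0 0 0 0 0;-1 0 0 0 0 0 0' 10|f
python3 -m inch '-1 0 0 0 0 0 0;-1 0 0 0 0 0 0;-1 0 0 0 0 0 0' 40|f
```

```text
time_s: 17.12 ee_pos: [0.6515, 0.0752, 0.2736] force: [0.6, 0.2, -0.2] grip_width: 0.0375 
time_s: 17.5 ee_pos: [0.652, 0.0752, 0.2738] force: [5.8, 1.1, 0.6] grip_width: 0.0154
```

```bash
f(){ grep -E 'time|ee_pos|width|force: \[' | tr '\n' ' '; echo; }
python3 -m inch '-1 0 0 .2 0 0 0;-1 0 0 .2 0 0 0;-1 0 0 .2 0 0 0;-1 0 0 .2 0 0 0;-1 0 0 0 0 0 0'|f
python3 -m inch '-1 0 0 .3 0 0 0;-1 0 0 .3 0 0 0;-1 0 0 .3 0 0 0;-1 0 0 .3 0 0 0;-1 0 0 .3 0 0 0;-1 0 0 .1 0 0 0;-1 0 0 0 0 0 0'|f
```

```text
time_s: 18.12 ee_pos: [0.6519, 0.0752, 0.2479] force: [10.1, 1.2, -6.3] grip_width: 0.0155 
time_s: 19.0 ee_pos: [0.652, 0.0752, 0.2002] force: [10.5, 0.7, -6.0] grip_width: 0.0158
```

```bash
f(){ grep -E 'time|ee_pos|width|force: \[' | tr '\n' ' '; echo; }
python3 -m inch '-1 0 0 .12 0 0 0;-1 0 0 .12 0 0 0;-1 0 0 0 0 0 0'|f
python3 -m inch '-1 0 0 .08 0 0 0;-1 0 0 0 0 0 0'|f
python3 -m inch '-1 0 0 .08 0 0 0;-1 0 0 0 0 0 0'|f
```

```text
time_s: 19.38 ee_pos: [0.6519, 0.0752, 0.1931] force: [11.1, 1.2, -6.4] grip_width: 0.0157 
time_s: 19.62 ee_pos: [0.6519, 0.0752, 0.1908] force: [9.9, 2.1, -6.8] grip_width: 0.0159 
time_s: 19.88 ee_pos: [0.652, 0.0752, 0.1903] force: [4.2, 0.2, 5.3] grip_width: 0.0157
```

```bash
f(){ grep -E 'time|ee_pos|width|force: \[' | tr '\n' ' '; echo; }
python3 -m inch '-1 0 0 .04 0 0 0;-1 0 0 0 0 0 0'|f
python3 -m inch '-.4 0 0 0 0 0 0;0 0 0 0 0 0 0;.6 0 0 0 0 0 0;.7 0 0 0 0 0 0;.7 0 0 0 0 0 0;.7 0 0 -.6 0 0 0;.7 0 0 -1 0 0 0;.7 0 0 -1 0 0 0;.7 0 0 -1 0 0 0;.7 0 0 0 0 0 0' 5|f
python3 - <<'E'
from h import *
for n in("side","scene"):
    c=camera(n);C=np.array([.6348,.0694]);R=np.array([[np.cos(.1602),-np.sin(.1602)],[np.sin(.1602),np.cos(.1602)]])
    v,u=np.mgrid[0:400,0:640];z=c["range_z"];P=np.linalg.inv(c["intrinsics"])@np.stack([u.ravel()*z.ravel(),v.ravel()*z.ravel(),z.ravel()])
    W=(np.linalg.inv(c["view"])@np.vstack([P,np.ones(P.shape[1])]))[:3].T[z.ravel()>0]
    L=np.c_[(W[:,:2]-C)@R,W[:,2]]
    m=L[np.all((L>[-.01,-.06,.19])&(L<[.04,.06,.3]),1)];print(n,np.histogram(m[:,2],11,(.19,.3))[0])
    m=L[np.all((L>[-.2,-.06,.035])&(L<[-.03,.06,.055]),1)];print(np.percentile(m[:,0],[3,50]))
cv2.imwrite("pics/end.png",cv2.resize(camera("side")["img"][80:320,160:480],None,fx=2.4,fy=2.4))
E
```

```text
time_s: 20.12 ee_pos: [0.6521, 0.0752, 0.1902] force: [0.3, 1.0, 12.5] grip_width: 0.0158 
time_s: 21.38 ee_pos: [0.652, 0.0752, 0.3] force: [0.3, -1.0, -0.9] grip_width: 0.0798 
side [  5  37 106   0   0   0   0   0   0   0   0]
[-0.06040867 -0.05312654]
scene [  5  49 145   0   0   0   0   0   0   0   0]
[-0.05796518 -0.05086064]
```

View pics/end.png

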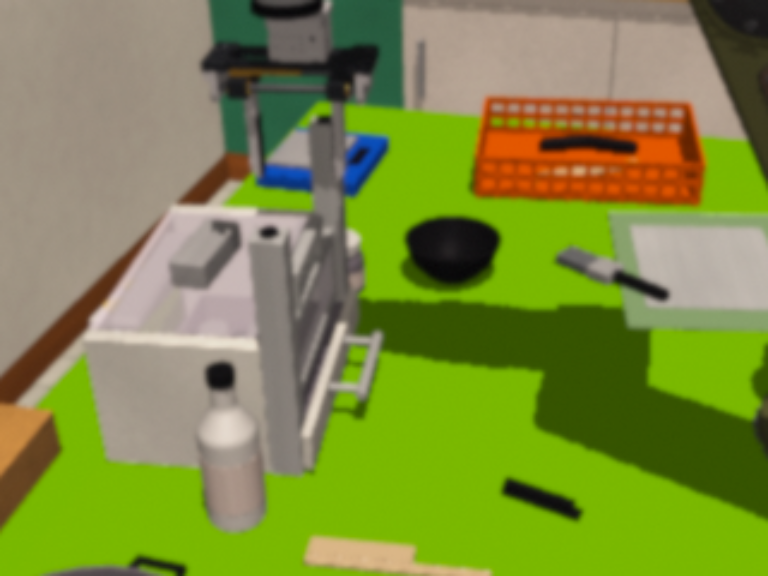

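The sash is down and the drawer is home, with its pull around crop (370,365). The gripper is clear and the bystanders look unmoved.

```bash
python3 -c "
from station import ticket
print(ticket.hand_in())"
```

```text
the job is handed in; nothing more can be done
None
```

I handed the job in after about 21 s of robot time: the sash held on its catch, the drawer went fully home past its detent, and the sash was lowered by its handle until shut. In the last side view nothing else looked moved; the hand-in gave no verdict.

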